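# Find the spacer's blind hole on the gauge pin and hold it hole-up

### The job

A round aluminium spacer lies in the cradle; both its ends look alike, but one has only a shallow recess and the other a deep blind hole. Pick it up, find the deep hole by slipping that end over the level gauge pin until the pin meets its bottom, then draw it off, turn it so that the hole points straight up, and finish while still holding it in the gripper like that, still, touching nothing else and at least 15 cm above the bench. Leave the brass weight, the timer and the crucible where they stand.

Things in the scene. Friction and masses are not known exactly. Their poses are not given: they have to be found in the camera images.
- spacer: Loose plain aluminium cylinder, 36 mm in diameter, 60 mm long, about 0.13 kg, starting on its side in the cradle with its axis level, 65 mm above the bench. Origin at its middle on its axis. Its own x axis runs along the cylinder, +x towards the end with the deep blind hole (17 mm in diameter, 26 mm deep, flat bottom); the -x end has a recess of the same diameter that is only 4 mm deep. It may turn about its own axis freely: its y and z axes mean nothing.
- hole_mouth (a point): Centre of the mouth of the spacer's deep hole, 30 mm from the spacer's middle along its +x axis.
- hole_bottom (a point): Centre of the bottom of the spacer's deep hole, 4 mm from the spacer's middle along its +x axis.
- cradle: Fixed grey stand with a shallow black V seat on a narrow pedestal. Origin under its middle on the bench. Foot 80 x 70 mm, 8 mm thick; pedestal and seat 36 mm long along the cradle's x axis and at most 30 mm wide across it. The spacer lies in the V along the cradle's x axis, and both its sides and its ends stick out beyond the seat; the seat's highest edges lie at 52 mm, 13 mm below the spacer's axis.
- gauge: Fixed grey stand with the gauge pin. Origin on the bench under the pin's tip. Foot 110 x 70 mm, 10 mm thick, reaching from 114 mm to 4 mm behind the origin along the gauge's x axis; post 18 mm thick (along x, its middle 79 mm behind the origin), 32 mm wide, 106 mm high. The steel pin, 12 mm in diameter with a round nose, leaves the post level along the gauge's +x axis, 100 mm above the bench.
- pin_tip (a point): Foremost point of the gauge pin's round nose, on the pin's axis, 100 mm straight above the gauge's origin. The pin stands 70 mm out of the post's face.
- weight_brass: Bystander: brass weight with a neck, 22 mm across, 36 mm high; origin under its middle.
- timer: Bystander: small grey bench timer lying flat, 62 x 66 x 19 mm; origin under its middle.
- crucible: Bystander: white porcelain crucible, 37 mm across the rim, 28 mm high; origin under its middle.
Things that resemble listed ones, but are neither listed nor needed, are in the scene too. Leave any green or purple look-alike of the spacer alone. What is shaped like the gauge but red is not meant.

How it is judged (in metres and radians):
On the way:
1. the held spacer is slipped over the gauge pin until the pin meets the bottom of its deep hole (distance between pin_tip and hole_bottom below 0.008 m and angle between the x axis of spacer and the x axis of gauge, either way round below 0.2 rad and contact force between the fingers and spacer above 1 N), for 0.1 s.
At the end, for the whole second after the job is handed in: The spacer is held in the fingers (over 1 N), its deep hole pointing up within 0.25 rad (14 degrees) of vertical, its middle over 0.15 m above the bench, at rest (under 0.02 m/s and 0.15 rad/s), touching neither gauge nor cradle; weight, timer and crucible are within 20 mm of where they started (angle between spacer's own x axis and vertical below 0.25 rad and height (world z) of spacer above 0.15 m and contact force between the fingers and spacer above 1 N and contact force between spacer and gauge below 0.1 N and contact force between spacer and cradle below 0.1 N and linear speed of spacer below 0.02 m/s and angular speed of spacer below 0.15 rad/s and distance of each of weight_brass, timer, crucible from where it was at the start of the episode below 0.02 m); the arm keeps its last pose, push and grip.
It fails at once if the brass weight, the timer or the crucible is moved by more than 20 mm (distance of any of weight_brass, timer, crucible from where it was at the start of the episode above 0.02 m).
It also fails if it takes over 43 s, if anything falls off the work surface, if the arm or the gripper's body presses on something with over 40 N, if the wrist force passes 120 N, or if a joint passes its speed limit or range.

### The arm

A 7-joint arm with a two-finger parallel gripper is mounted at the origin on a cart in front of the work surface, level with it; the furniture and walls round the work are solid. World frame = base frame: x ahead of the robot, y to its left, z up, the work surface at z = 0. Lengths are in mm, angles in rad, forces in N, time in s.
With the tool pointing down it reaches from about 425 to 925 mm from the base axis. Payload 6.8 kg.
Tool frame: the origin (TCP) lies midway between the tips of the shut fingers; the grasp point (between the pads) lies 19 mm behind it; y points along the fingers, x is the direction in which the jaws open and shut, and the axes are right-handed (so a half turn about y gives the same grasp; the last joint's range is limited). The gripper opens to 85 mm and grips with 20 to 120 N. Pads are 22 mm wide; open, the fingers measure 114 mm over their backs; the gripper's body (76 mm by 85 mm) begins 54 mm behind the grasp point. The pads swing forward as they close: fully open they stand 13 mm farther back than shut.
Start: joints at [-1.254, 0.477, 0.022, 1.555, -0.011, 1.109, -0.083], TCP at [278.192, 615.026, 231.308] pointing down, gripper open.
Joint ranges: [-2.96, 2.96], [-0.34, 2.1], [-1.41, 1.46], [0.24, 2.44], [-1.37, 4.51], [0.17, 1.92], [-2.96, 2.96]. Speed limits (rad/s): [2.39, 2.39, 3.14, 3.14, 3.14, 3.14, 3.14].

### API

Orientations are given as a unit quaternion [x, y, z, w].
In Python, from bench import sensors, imaging, workorder, models gives the robot as it stands.
- The arm moves only by the tool move_arm, never from a script. Its argument "rows" is a list of rows, each a list of 3 entries, a list of its own where there are three numbers: the shift along the tool's x, y, z in cm, then the turn, a rotation vector about the tool's x, y, z in rad, then the opening, from 0 (shut) to 1 (fully open). In form: [[[x, y, z], [wx, wy, wz], grip], ...]. A call has 1 to 20 rows; each row is the pose to reach, as a shift and turn from the pose commanded when the call began, along the tool's axes at that moment; what a row does not reach only later rows make up. A row lasts 1/12 s, in which the tool goes at most 41.7 mm and 7.16 degrees, less where a joint would pass 70% of its speed; a pose out of reach is approached as far as the arm can. A call with a gripper value outside its range is refused whole. The fingers move at their own pace and stop on an object; "squeeze" is the grip in N (left out, the last holds). Time passes only in rows, so rows that repeat a pose let the fingers close. It gives the time, the measured TCP pose, the force and the opening at its end, in the units of the state.
- sensors.read_state(): the state, without advancing time (a new reading comes with each control period).
- imaging.capture(name): name is "scene" or "top" or "wrist"; returns a dict with "image" (400x640x3 uint8, blue, green, red), "K" (3x3 intrinsics, pixels), "k1" (the pictures are not rectified: a ray, as slopes to the right and down, at radius r is drawn at 1 + k1 r^2 times it, then the intrinsics apply), "R" (3x3) and "t" (3): a world point X has camera coordinates R X + t. Camera axes: x right, y down, z forward; pixel columns grow to the right and rows downward; lengths in mm; the calibration is good to about 2 mm. A picture is of the moment at which its call begins. There is no depth.
- workorder.sign_off(): hands the job in, once; it reports no verdict.
Trained networks look in the newest picture that a camera, given by its name, has taken for a name from the list of things; names that differ only in an ending like _2 or _b are one class to them, and where a whole thing is asked for, a point or a joint stands for the part that bears it (a point fixed in the world has none). Each returns a list of dicts, best first, with "conf" (0 to 1); they miss things now and then, are a little off and sometimes report something else, mostly with a low value. They report only what shows in the picture. A call takes as long as a camera call. They do not tell look-alikes from the thing itself.
- models.silhouettes(thing, camera): "pixels" (400x640 bool, what is visible of it) and "centre" ([column, row] in pixels, amid what is visible of it).
- models.pinpoint(thing, camera): "centre" ([column, row] in pixels: a listed point, or the origin of a listed thing).
The state is a dict: "time_s": time; "qpos": joint angles; "joint_vel": joint speeds; "joint_efforts": joint torques, N m; "position": TCP position; "eef_rot": TCP orientation; "contact_force": force on the tool from outside, world axes, zero at the start; "torque": the same for the moment, N m; "finger_gap": finger opening in mm.
Only numpy, scipy, OpenCV 4.12 (cv2) and the standard library are available. Lean on these libraries where they do the work, as an engineer would, in place of code of your own. Each camera call takes 0.05 s, during which the arm holds its last target.

## Working session

There is one attempt and no reset: what is moved stays moved. The work goes in short steps, Python scripts to look and compute and a tool call to move; the robot and the scene stay as the last step left them, time stands still between calls to the robot, and variables do not carry over. Pictures are saved under pics/ and viewed, and the job is handed in when it is done.

Besides the shell and the picture viewer there is one more tool, called after "Emit:" as name([rows], argument=value, ...), one row to a line, values as JSON. move_arm: Moves the arm, as the interface text tells. Its arguments: {"type":"object","properties":{"rows":{"type":"array"},"squeeze":{"type":"number"}},"required":["rows"]}

```bash
ls; mkdir -p pics
cat > h.py <<'E'
import numpy as np, cv2
from scipy.spatial.transform import Rotation as Ro
from bench import sensors, imaging, workorder, models
def ray(c,px):
    K=c["K"];u=np.array([[(px[0]-K[0,2])/K[0,0]],[(px[1]-K[1,2])/K[1,1]]]).ravel()
    s=u.copy()
    for _ in range(30): s=u/(1+c["k1"]*(s@s))
    d=c["R"].T@np.array([s[0],s[1],1]); return -c["R"].T@c["t"], d/np.linalg.norm(d)
def proj(c,X):
    x=c["R"]@np.asarray(X,float)+c["t"]; s=x[:2]/x[2]; s=s*(1+c["k1"]*(s@s)); return np.array([s[0]*c["K"][0,0]+c["K"][0,2],s[1]*c["K"][1,1]+c["K"][1,2]])
def atz(c,px,z):
    o,d=ray(c,px); return o+d*(z-o[2])/d[2]
def tri(L):
    A=np.zeros((3,3));b=np.zeros(3);
    for c,p in L:
        o,d=ray(c,p);M=np.eye(3)-np.outer(d,d);A+=M;b+=M@o
    X=np.linalg.solve(A,b); return X,[np.round(proj(c,X)-p,1) for c,p in L]
E
python3 - <<'E'
from h import *
s=sensors.read_state();print(s)
for n in["scene","top","wrist"]:
    c=imaging.capture(n);cv2.imwrite(f"pics/{n}0.png",c["image"]);print(n,c["K"].tolist(),c["k1"],(-c["R"].T@c["t"]).round(),c["R"].round(2).tolist())
    for t in["spacer","cradle","gauge","pin_tip","hole_mouth","weight_brass","timer","crucible"]:
        if t not in("pin_tip","hole_mouth"):
            print(t,"sil",[(round(r["conf"],2),np.round(r["centre"]).tolist(),int(r["pixels"].sum())) for r in models.silhouettes(t,n)])
        print(t,"pin",[(round(r["conf"],2),np.round(r["centre"],1).tolist()) for r in models.pinpoint(t,n)])
E
```

```text
pics
{'time_s': 0.0, 'qpos': array([-1.25406479,  0.47778828,  0.02230157,  1.55647808, -0.01151073,
        1.10931237, -0.08308954]), 'joint_vel': array([ 0.00034333, -0.00218565, -0.0006755 ,  0.00046475, -0.00185424,
       -0.00069387,  0.00020523]), 'joint_efforts': array([-1.96009762e-05, -5.96441996e+01,  1.60779655e+00, -2.81193388e+01,
        1.24402007e-02,  9.46081826e-03,  3.67146527e-06]), 'position': array([277.95139326, 614.44465515, 230.32166941]), 'eef_rot': array([ 0.59455002,  0.38283929, -0.38389905, -0.59377258]), 'contact_force': array([-0.25069214, -1.52836922, -0.44167484]), 'torque': array([-0.0314834 , -0.03487504,  0.02077377]), 'finger_gap': 85.46618333273685}
scene [[387.6373778639836, 0.0, 323.51595031691926], [0.0, 387.6373778639836, 196.96607189062487], [0.0, 0.0, 1.0]] -0.09555473513682639 [ 160. -580.  740.] [[0.76, -0.65, 0.01], [-0.47, -0.56, -0.68], [0.44, 0.52, -0.73]]
spacer sil [(0.71, [237.0, 208.0], 364), (0.63, [298.0, 207.0], 352), (0.55, [270.0, 167.0], 345)]
spacer pin [(0.76, [240.0, 208.6]), (0.71, [273.3, 168.9]), (0.56, [297.7, 210.
[... 1488 characters left out ...]
98.0, 138.0], 77)]
weight_brass pin [(0.49, [297.4, 143.0])]
timer sil [(0.87, [356.0, 138.0], 771)]
timer pin []
crucible sil [(0.73, [357.0, 235.0], 1731), (0.51, [231.0, 133.0], 217)]
crucible pin [(0.51, [232.6, 138.7])]
wrist [[342.92409503737053, 0.0, 325.6889081320856], [0.0, 342.92409503737053, 197.7657680119888], [0.0, 0.0, 1.0]] -0.06713075551780587 [203. 647. 375.] [[0.41, 0.91, 0.0], [0.86, -0.39, 0.32], [0.29, -0.13, -0.95]]
spacer sil [(0.83, [16.0, 389.0], 567)]
spacer pin [(0.6, [16.1, 397.1])]
cradle sil []
cradle pin []
gauge sil []
gauge pin []
pin_tip pin []
hole_mouth pin []
weight_brass sil []
weight_brass pin []
timer sil []
timer pin []
crucible sil []
crucible pin []
```

View images.

View pics/scene0.png

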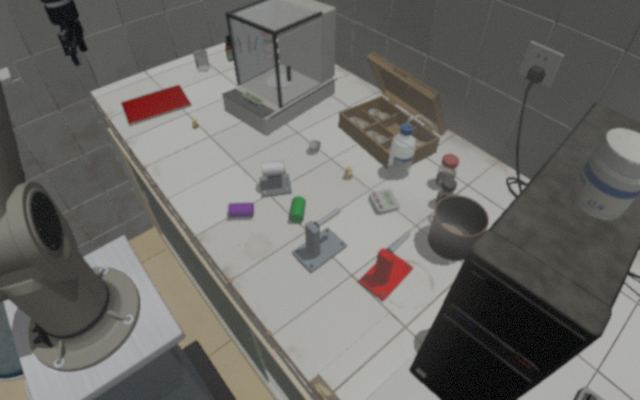

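View pics/top0.png

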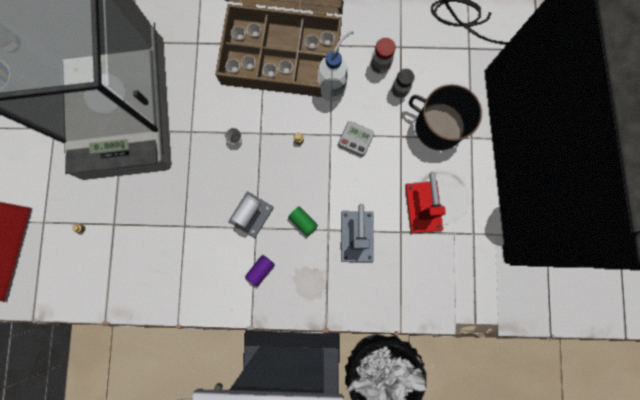

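Run:
```python
from h import *
s=sensors.read_state();print(Ro.from_quat(s["eef_rot"]).as_matrix().round(3))
a=cv2.imread("pics/top0.png")[110:310,190:450];cv2.imwrite("pics/topz.png",cv2.resize(a,None,fx=3,fy=3,interpolation=2)[:600])
a=cv2.imread("pics/scene0.png")[120:310,200:460];cv2.imwrite("pics/scz.png",cv2.resize(a,None,fx=3,fy=3,interpolation=2))
```

```text
[[ 0.412  0.    -0.911]
 [ 0.911  0.     0.412]
 [ 0.    -1.    -0.   ]]
```

View pics/topz.png

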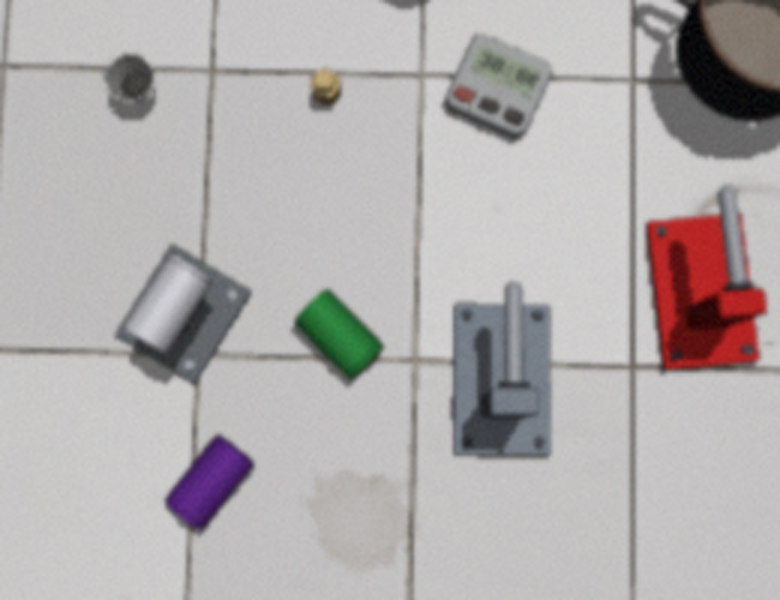

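View pics/scz.png

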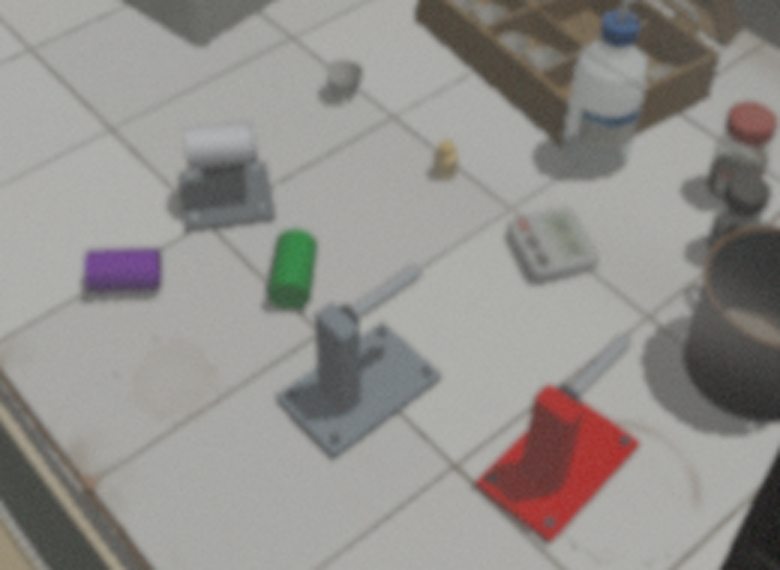

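Run:
```python
from h import *
T=imaging.capture("top");S=imaging.capture("scene")
def m(n,a,b):
    X,e=tri([(T,np.array(a)),(S,np.array(b))]);print(n,X.round(1),e)
m("spacer",[248,212],[272.5,168.5])
m("tip",[360.5,203],[337.6,211])
m("tip pin",[360.3,202.3],[337.5,212.7])
for n,p in dict(A=(258,199.5),B=(239,226)).items(): print(n,atz(T,p,65).round(1))
for n,p in dict(spc=(248,212)).items(): print(n,atz(T,p,65).round(1))
for n,p in dict(tip=(361,204),base=(361,236)).items(): print(n,atz(T,p,100).round(1))
for n,p in dict(w=(298,140),tm=(356,139),cr=(232,138),green=(303,222),purple=(260,271),redtip=(432,173)).items(): print(n,atz(T,p,15).round(1))
for n,p in dict(f1=(341.5,211),f2=(373,211),f3=(374,261.5),f4=(341.5,262)).items(): print(n,atz(T,p,10).round(1))
for n,p in dict(c1=(248,191),c2=(273,206),c3=(256,237)).items(): print(n,atz(T,p,8).round(1))
# silhouettes spacer axis
for name,c in(("top",T),):
    for r in models.silhouettes("spacer",name):
        ys,xs=np.nonzero(r["pixels"]);P=np.array([atz(c,(x,y),65)[:2] for x,y in zip(xs,ys)])
        mu=P.mean(0);w,v=np.linalg.eigh(np.cov(P.T));print(r["conf"],r["centre"],mu.round(1),(np.sqrt(w*12)).round(1),v[:,1].round(3))
```

```text
spacer [527.3  47.3  70.9] [array([-0.2,  0.4]), array([ 0.3, -0. ])]
tip [ 547.  -179.5   94.5] [array([-0.8,  1.1]), array([ 1.2, -0.2])]
tip pin [ 548.5 -179.1   87.6] [array([-1. ,  1.5]), array([ 1.6, -0.3])]
A [555.2  28.5  65. ]
B [499.3  65.1  65. ]
spc [528.7  48.   65. ]
tip [ 546.6 -181.5  100. ]
base [ 483.4 -182.3  100. ]
w [698.3 -46.9  15. ]
tm [ 703.6 -176.1   15. ]
cr [699.6 101.2  15. ]
green [515.2 -63.8  15. ]
purple [407.6  25.1  15. ]
redtip [ 630.5 -344.2   15. ]
f1 [ 541.9 -147.1   10. ]
f2 [ 543.7 -216.    10. ]
f3 [ 434.4 -219.1   10. ]
f4 [ 431.4 -149.3   10. ]
c1 [581.5  60.6   8. ]
c2 [549.4   3.8   8. ]
c3 [480.3  38.1   8. ]
0.96 [257.7, 268.5] [411.5  18.5] [33.8 59.6] [-0.791  0.611]
0.83 [302.3, 221.3] [513.8 -65.1] [34.1 57.5] [0.643 0.766]
0.62 [246.3, 208.5] [532.2  52.7] [37.6 58.7] [-0.859  0.511]
```

```bash
cat >> h.py <<'E'
def relmove(Rt,pt,s=None):
    s=s or sensors.read_state(); R=Ro.from_quat(s["eef_rot"]).as_matrix();p=s["position"]
    return (R.T@(np.asarray(pt)-p)/10).round(2),Ro.from_matrix(R.T@Rt).as_rotvec().round(4)
E
python3 - <<'E'
from h import *
s=sensors.read_state();c=imaging.capture("wrist");R=Ro.from_quat(s["eef_rot"]).as_matrix();p=s["position"]
C=-c["R"].T@c["t"];ct=R.T@(C-p);vt=R.T@c["R"][2];print("cam in tool",ct.round(1),vt.round(3))
a=np.radians(149);z=np.array([np.cos(a),np.sin(a),0]);y=np.array([0,0,-1.]);x=np.cross(y,z);R0=np.c_[x,y,z]
print("grasp orient",relmove(R0,[528.5,48,200]))
for tilt in(-.4,-.6):
    Rt=R0@Ro.from_rotvec([tilt,0,0]).as_matrix()
    end=np.array([528.5,48,65])+30*z
    cam=end-190*(Rt@vt); tcp=cam-Rt@ct; print(tilt,tcp.round(),relmove(Rt,tcp), cam.round())
E
```

```text
cam in tool [  -1.3 -143.5   81.5] [ 0.     0.949 -0.315]
grasp orient (array([-41.35,   3.13, -46.17]), array([ 0.    ,  0.1162, -0.    ]))
-0.4 [508.  62. 107.] (array([-40.94,  12.41, -43.76]), array([-0.3995,  0.1147,  0.0232])) [395. 128. 208.]
-0.6 [501.  66. 108.] (array([-40.84,  12.38, -42.91]), array([-0.5993,  0.1127,  0.0349])) [373. 141. 180.]
```

Emit:
move_arm([
  [[-40.9,6,-43.4],[-0.5,0.115,0.03],1],
  [[-40.9,6,-43.4],[-0.5,0.115,0.03],1],
  [[-40.9,6,-43.4],[-0.5,0.115,0.03],1],
  [[-40.9,6,-43.4],[-0.5,0.115,0.03],1],
  [[-40.9,6,-43.4],[-0.5,0.115,0.03],1],
  [[-40.9,6,-43.4],[-0.5,0.115,0.03],1],
  [[-40.9,6,-43.4],[-0.5,0.115,0.03],1],
  [[-40.9,6,-43.4],[-0.5,0.115,0.03],1],
  [[-40.9,6,-43.4],[-0.5,0.115,0.03],1],
  [[-40.9,6,-43.4],[-0.5,0.115,0.03],1],
  [[-40.9,6,-43.4],[-0.5,0.115,0.03],1],
  [[-40.9,6,-43.4],[-0.5,0.115,0.03],1],
  [[-40.9,6,-43.4],[-0.5,0.115,0.03],1],
  [[-40.9,6,-43.4],[-0.5,0.115,0.03],1],
  [[-40.9,10.9,-43.4],[-0.5,0.115,0.03],1],
  [[-40.9,10.9,-43.4],[-0.5,0.115,0.03],1],
  [[-40.9,10.9,-43.4],[-0.5,0.115,0.03],1],
  [[-40.9,10.9,-43.4],[-0.5,0.115,0.03],1],
])

```text
time_s: 3.95
position: [505.0, 63.3, 122.3]
eef_rot: [0.749, 0.423, -0.251, -0.444]
contact_force: [-0.1, 0.9, 0.9]
finger_gap: 85.1
```

Run:
```python
from h import *
s=sensors.read_state();print(s["time_s"],s["position"].round(1),s["qpos"].round(3),s["joint_vel"].round(2),Ro.from_quat(s["eef_rot"]).as_matrix().round(3))
c=imaging.capture("wrist");cv2.imwrite("pics/w1.png",c["image"]);np.savez("w1.npz",**{k:c[k] for k in("K","k1","R","t")})
for t in["spacer","cradle","hole_mouth"]:
    print(t,"pin",[(round(r["conf"],2),np.round(r["centre"],1).tolist()) for r in models.pinpoint(t,"wrist")])
print(proj(c,[528.5,48,65]),proj(c,[502.8,63.5,65]))
```

```text
3.95 [505.   63.3 122.3] [-0.984  0.297  0.53   2.344  0.811  0.389 -0.199] [-0.02 -0.03 -0.01 -0.02 -0.01  0.01  0.01] [[ 0.517  0.41  -0.752]
 [ 0.856 -0.249  0.452]
 [-0.002 -0.877 -0.48 ]]
spacer pin [(0.97, [181.8, 42.9]), (0.83, [329.1, 212.1]), (0.71, [205.1, 207.0])]
cradle pin [(0.75, [329.7, 146.3])]
hole_mouth pin [(0.87, [240.4, 210.1]), (0.66, [330.4, 176.3]), (0.58, [187.6, 90.7])]
[326.34926865 211.08832327] [326.43474731 177.37213933]
```

View pics/w1.png

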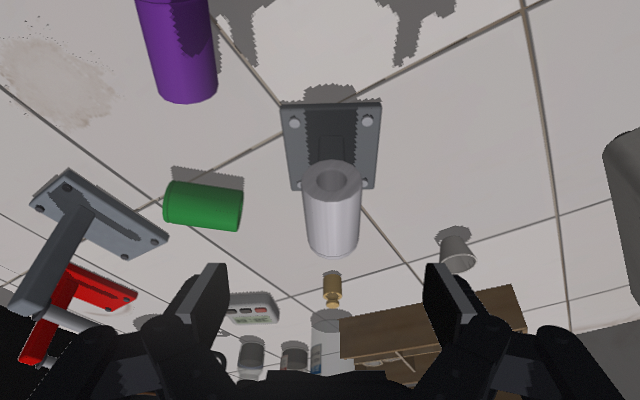

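Run:
```python
import cv2
a=cv2.imread("pics/w1.png")[90:270,270:390];cv2.imwrite("pics/w1z.png",cv2.resize(a,None,fx=3.3,fy=3.3,interpolation=2)[:600])
a=cv2.imread("pics/w1.png")[150:210,295:370];cv2.imwrite("pics/w1zz.png",cv2.resize(a,None,fx=10,fy=10,interpolation=2))
```

```text
(no output)
```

View pics/w1zz.png

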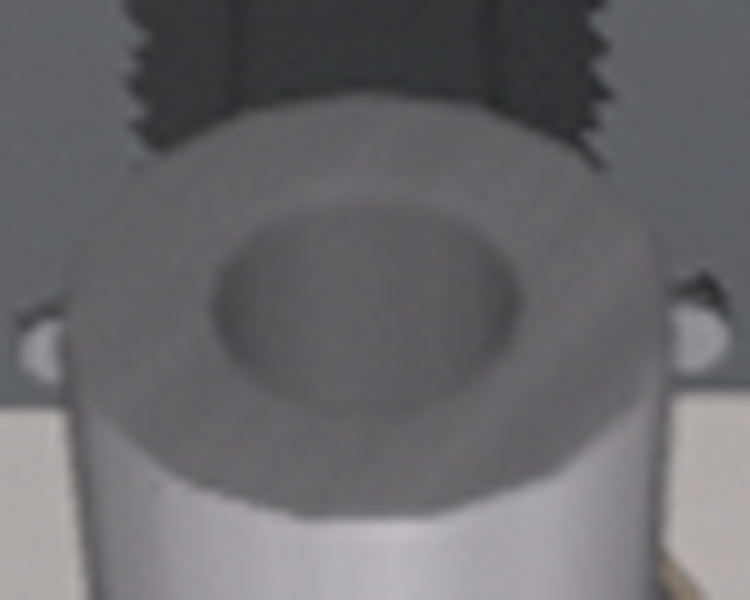

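View pics/w1z.png

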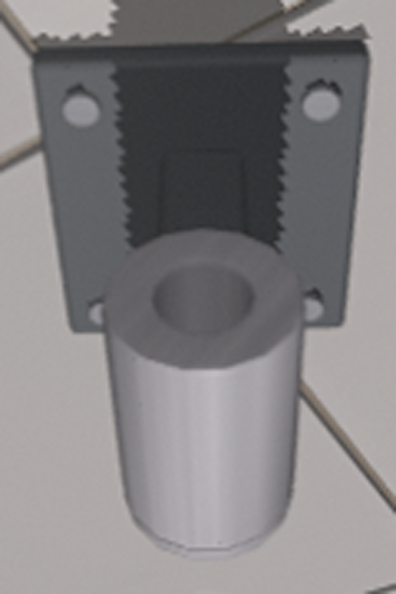

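Run:
```python
from h import *
w=dict(np.load("w1.npz"));T=imaging.capture("top")
e=atz(w,(331.8,180.6),65);f=atz(w,(333,257.3),83);print(e.round(1),f.round(1),np.linalg.norm((e-f)[:2]),np.degrees(np.arctan2(*(e-f)[1::-1])),((e+f)/2).round(1))
X,r=tri([(T,np.array([239,226.])),(w,np.array([331.8,180.6]))]);print("end",X.round(1),r)
r=[r for r in models.silhouettes("spacer","top")]
for q in r: print(q["conf"],q["centre"])
X,r=tri([(T,np.array([258,198.])),(w,np.array([333,257.3]))]);print("far top",X.round(1),r)
# foot of cradle centre using bolt circle corners z=8
for p in((294,123),(367,121),(300,185),(364.5,184)):print(atz(w,p,8).round(1))
a=T["image"][185:245,220:290];cv2.imwrite("pics/tz2.png",cv2.resize(a,None,fx=10,fy=10,interpolation=2))
```

```text
[506.7  64.9  65. ] [553.3  38.3  83. ] 53.71995513774641 150.32645191752994 [530.   51.6  74. ]
end [500.4  65.8  70.1] [array([-0.8, -0.8]), array([-4. , -1.1])]
0.8 [258.3, 266.6]
0.73 [353.3, 138.6]
0.7 [305.2, 219.8]
0.65 [247.0, 211.4]
far top [559.4  30.2  75.8] [array([-1.6, -1.3]), array([-5.7, -1.4])]
[492.6  43.1   8. ]
[517.4  87.7   8. ]
[545.6  12.2   8. ]
[572.1  58.6   8. ]
```

View pics/tz2.png

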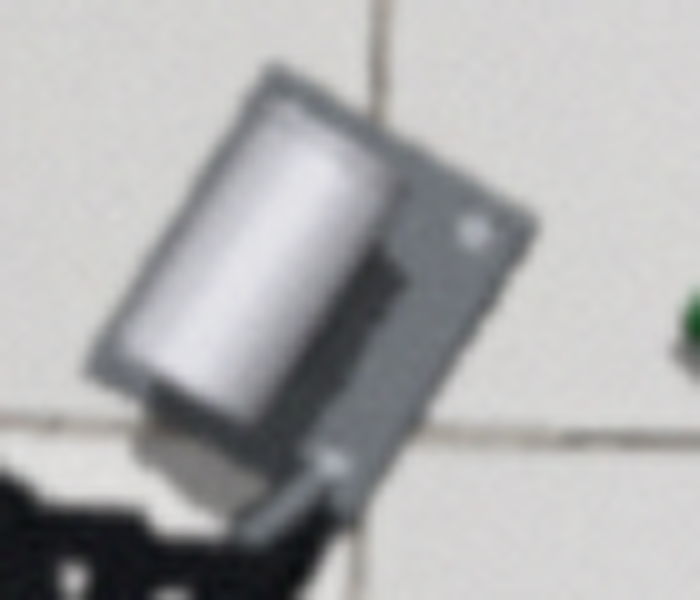

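```bash
cat >> h.py <<'E'
def Rdown(deg): 
    a=np.radians(deg);z=np.array([np.cos(a),np.sin(a),0]);y=np.array([0,0,-1.]);return np.c_[np.cross(y,z),y,z]
E
python3 - <<'E'
from h import *
R=Rdown(150)
for z in(135,90,46):print(relmove(R,[530,50,z]))
E
```

```text
(array([ 0.01,  0.33, -3.08]), array([ 0.5009, -0.0175, -0.0029]))
(array([-0.  ,  4.28, -0.91]), array([ 0.5009, -0.0175, -0.0029]))
(array([-0.01,  8.14,  1.2 ]), array([ 0.5009, -0.0175, -0.0029]))
```

Emit:
move_arm([
  [[0,0.3,-3.1],[0.5,-0.018,-0.003],1],
  [[0,0.3,-3.1],[0.5,-0.018,-0.003],1],
  [[0,0.3,-3.1],[0.5,-0.018,-0.003],1],
  [[0,0.3,-3.1],[0.5,-0.018,-0.003],1],
  [[0,0.3,-3.1],[0.5,-0.018,-0.003],1],
])

```text
time_s: 4.67
position: [529.5, 50.2, 135.5]
eef_rot: [0.653, 0.369, -0.332, -0.571]
contact_force: [-0.7, -0.6, -1.3]
finger_gap: 85.3
```

Run:
```python
from h import *
s=sensors.read_state();print(s["time_s"],s["position"].round(1),s["qpos"].round(3),Ro.from_quat(s["eef_rot"]).as_matrix().round(3))
c=imaging.capture("wrist");cv2.imwrite("pics/w2.png",c["image"]);np.savez("w2.npz",**{k:c[k] for k in("K","k1","R","t")})
print("spacer",[(round(r["conf"],2),np.round(r["centre"],1).tolist()) for r in models.pinpoint("spacer","wrist")])
print("tip",[(round(r["conf"],2),np.round(r["centre"],1).tolist()) for r in models.pinpoint("pin_tip","wrist")])
print(proj(c,[530,50,65]))
R=Rdown(150)
for z in(90,46):print(relmove(R,[530,50,z]))
```

```text
4.6667 [529.5  50.2 135.5] [-0.407  0.321  0.16   2.067  0.077  0.678  0.725] [[ 0.506  0.103 -0.856]
 [ 0.862 -0.074  0.501]
 [-0.012 -0.992 -0.127]]
spacer [(0.91, [206.5, 225.6]), (0.73, [330.4, 196.8]), (0.62, [328.7, 193.2]), (0.59, [205.0, 46.0])]
tip []
[329.15076798 200.45156182]
(array([0.38, 4.44, 0.95]), array([ 0.1335, -0.0168, -0.0151]))
(array([0.44, 8.8 , 1.54]), array([ 0.1335, -0.0168, -0.0151]))
```

View pics/w2.png

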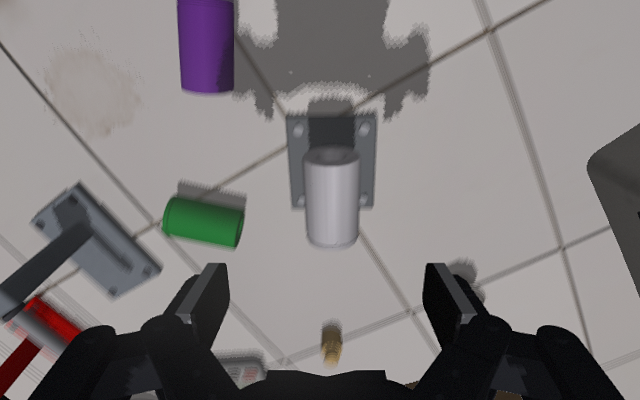

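Emit:
move_arm([
  [[0,0,0],[0,0,0],1],
  [[0,0,0],[0,0,0],1],
  [[0,0,0],[0,0,0],1],
])

```text
time_s: 5.07
position: [528.2, 49.6, 133.8]
eef_rot: [0.656, 0.368, -0.333, -0.569]
contact_force: [-0.7, 1.1, -0.1]
finger_gap: 85.1
```

Run:
```python
from h import *
s=sensors.read_state();print(s["time_s"],s["position"].round(1),s["qpos"].round(3),Ro.from_quat(s["eef_rot"]).as_matrix().round(3))
R=Rdown(150)
for z in(90,46):print(relmove(R,[530,50,z]))
c=imaging.capture("wrist");cv2.imwrite("pics/w3.png",c["image"]);
print(proj(c,[530,50,65]),[proj(c,[530+30*a*np.cos(np.radians(150)),50+30*a*np.sin(np.radians(150)),83]) for a in (-1,1)])
for r in models.silhouettes("spacer","wrist"):
    ys,xs=np.nonzero(r["pixels"]); print(r["conf"],r["centre"],xs.min(),xs.max(),ys.min(),ys.max())
cv2.imwrite("pics/w3z.png",cv2.resize(c["image"][90:270,270:390],None,fx=3.3,fy=3.3,interpolation=2))
```

```text
5.0667 [528.2  49.6 133.8] [-0.415  0.322  0.165  2.071  0.086  0.673  0.714] [[ 0.507  0.104 -0.856]
 [ 0.862 -0.081  0.501]
 [-0.017 -0.991 -0.131]]
(array([0.2 , 4.36, 0.44]), array([ 0.1312, -0.0071, -0.0175]))
(array([0.27, 8.72, 1.01]), array([ 0.1312, -0.0071, -0.0175]))
[331.38174545 202.31370571] [array([331.35293352, 256.29767838]), array([331.2910085, 169.3712202])]
0.94 [210.2, 48.1] 179 235 0 98
0.7 [77.7, 259.3] 0 161 187 359
0.69 [331.0, 199.3] 303 361 149 255
0.67 [206.1, 224.2] 163 245 198 253
```

View pics/w3z.png

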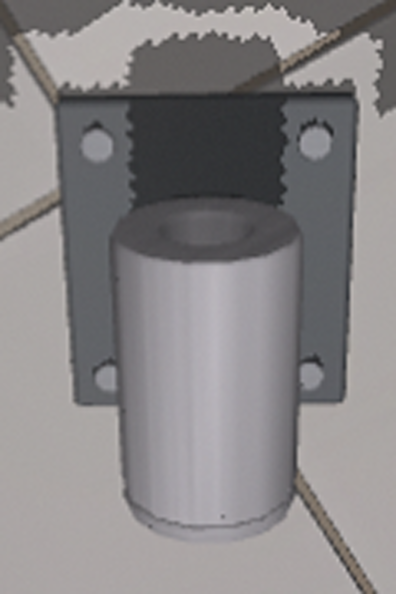

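Emit:
move_arm([
  [[0.2,1.0,0.3],[0.131,-0.007,-0.017],1],
  [[0.2,4.4,0.45],[0.131,-0.007,-0.017],1],
  [[0.2,4.4,0.45],[0.131,-0.007,-0.017],1],
  [[0.25,6.5,0.7],[0.131,-0.007,-0.017],1],
  [[0.27,8.7,1.0],[0.131,-0.007,-0.017],1],
  [[0.27,8.7,1.0],[0.131,-0.007,-0.017],1],
  [[0.27,8.7,1.0],[0.131,-0.007,-0.017],1],
], squeeze=50)

```text
time_s: 5.75
position: [530.1, 49.1, 46.4]
eef_rot: [-0.613, -0.352, 0.354, 0.613]
contact_force: [-0.3, -0.7, 0.1]
finger_gap: 85.6
```

Run:
```python
from h import *
s=sensors.read_state();print(s["time_s"],s["position"].round(1),s["contact_force"].round(1),Ro.from_quat(s["eef_rot"]).as_matrix().round(3))
print(relmove(Rdown(150),[529.5,50,46]))
```

```text
5.75 [530.1  49.1  46.4] [-0.3 -0.7  0.1] [[ 0.502 -0.002 -0.865]
 [ 0.865 -0.001  0.502]
 [-0.001 -1.     0.001]]
(array([0.05, 0.05, 0.1 ]), array([-0.0012, -0.0018, -0.0013]))
```

Close on it.

Emit:
move_arm([
  [[0,0,0],[0,0,0],0.5],
  [[0,0,0],[0,0,0],0.3],
  [[0,0,0],[0,0,0],0.2],
  [[0,0,0],[0,0,0],0],
  [[0,0,0],[0,0,0],0],
  [[0,0,0],[0,0,0],0],
  [[0,0,0],[0,0,0],0],
  [[0,0,0],[0,0,0],0],
], squeeze=60)

```text
time_s: 6.42
position: [533.2, 49.6, 47.9]
eef_rot: [0.613, 0.354, -0.351, -0.613]
contact_force: [1.5, 4.5, 7.2]
finger_gap: 34.3
```

Emit:
move_arm([
  [[0,-1,0],[0,0,0],0],
  [[0,-3,0],[0,0,0],0],
  [[0,-6,0],[0,0,0],0],
  [[0,-9,0],[0,0,0],0],
  [[0,-11,0],[0,0,0],0],
  [[0,-11,0],[0,0,0],0],
  [[0,-11,0],[0,0,0],0],
])

```text
time_s: 7.0
position: [531.3, 47.9, 157.6]
eef_rot: [0.613, 0.353, -0.352, -0.613]
contact_force: [-0.6, 0.6, -1.6]
finger_gap: 34.3
```

Run:
```python
from h import *
s=sensors.read_state();print(s["time_s"],s["position"].round(1),s["finger_gap"],s["contact_force"].round(1),s["qpos"].round(3),Ro.from_quat(s["eef_rot"]).as_matrix().round(3))
print(relmove(Rdown(181),[603,-181.5,156]))
c=imaging.capture("wrist");cv2.imwrite("pics/w4.png",c["image"])
```

```text
7.0 [531.3  47.9 157.6] 34.31349806592367 [-0.6  0.6 -1.6] [-0.303  0.332  0.117  1.974 -0.051  0.837  0.885] [[ 0.503  0.002 -0.864]
 [ 0.864  0.     0.503]
 [ 0.001 -1.    -0.001]]
(array([-16.22,   0.17, -17.74]), array([ 0.0018, -0.5449,  0.001 ]))
```

View pics/w4.png

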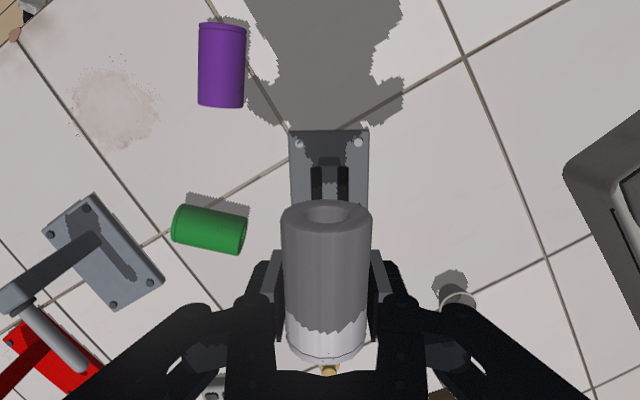

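Emit:
move_arm([
  [[-2,0,-2.2],[0,-0.1,0],0],
  [[-5,0,-5.5],[0,-0.2,0],0],
  [[-8,0,-8.8],[0,-0.3,0],0],
  [[-11,0.1,-12],[0,-0.4,0],0],
  [[-13.5,0.1,-14.8],[0,-0.48,0],0],
  [[-15.2,0.1,-16.7],[0,-0.52,0],0],
  [[-16.2,0.2,-17.7],[0,-0.545,0],0],
  [[-16.2,0.2,-17.7],[0,-0.545,0],0],
  [[-16.2,0.2,-17.7],[0,-0.545,0],0],
  [[-16.2,0.2,-17.7],[0,-0.545,0],0],
])

```text
time_s: 7.88
position: [601.7, -178.9, 153.0]
eef_rot: [-0.494, -0.505, 0.505, 0.496]
contact_force: [-0.2, 0.4, -0.3]
finger_gap: 34.2
```

Run:
```python
from h import *
s=sensors.read_state();print(s["time_s"],s["position"].round(1),s["finger_gap"],s["contact_force"].round(1),s["qpos"].round(3),Ro.from_quat(s["eef_rot"]).as_matrix().round(3))
c=imaging.capture("wrist");cv2.imwrite("pics/w5.png",c["image"]);np.savez("w5.npz",**{k:c[k] for k in("K","k1","R","t")})
print("tip",[(round(r["conf"],2),np.round(r["centre"],1).tolist()) for r in models.pinpoint("pin_tip","wrist")])
print("mouth",[(round(r["conf"],2),np.round(r["centre"],1).tolist()) for r in models.pinpoint("hole_mouth","wrist")])
print(proj(c,[546.7,-181.5,100]),proj(c,[478,-182.5,100]))
R=Ro.from_quat(s["eef_rot"]).as_matrix();print("pred mouth",proj(c,s["position"]-19*R[:,1]+30*R[:,2]))
```

```text
7.8833 [ 601.7 -178.9  153. ] 34.185198921034626 [-0.2  0.4 -0.3] [ 0.141  0.481  0.067  1.748 -0.041  0.917  1.814] [[-0.019 -0.002 -1.   ]
 [ 1.     0.002 -0.019]
 [ 0.002 -1.     0.002]]
tip [(0.96, [104.6, 238.3]), (0.74, [323.6, 131.3])]
mouth [(0.67, [498.7, 114.2]), (0.61, [326.2, 211.6])]
[324.61766071 133.96346965] [325.1103401    1.65614329]
pred mouth [328.36954331 223.36431444]
```

View pics/w5.png

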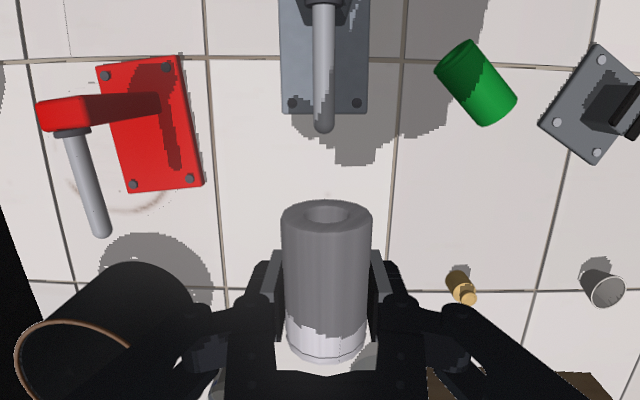

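Run:
```python
from h import *
a=cv2.imread("pics/w5.png");cv2.imwrite("pics/w5z.png",cv2.resize(a[100:250,260:395],None,fx=4,fy=4,interpolation=2))
s=sensors.read_state();c=dict(np.load("w5.npz"))
for p in((323.6,126),(323.3,40),(323,10)):print(atz(c,p,100).round(1))
R=Ro.from_quat(s["eef_rot"]).as_matrix()
for dy in(-3,0,3):
  for dz in(0,3):
    E=s["position"]-(19-dy)*R[:,1]+(30+dz)*R[:,2]
    th=np.linspace(0,2*np.pi,60)
    f=lambda r,E:np.array([proj(c,E+r*(np.cos(t)*R[:,0]+np.sin(t)*R[:,1])) for t in th])
    o=f(18,E);h=f(8.5,E);b=f(18,E-60*R[:,2])
    print(dy,dz,"outer",o.min(0).round(1),o.max(0).round(1),"hole",h.min(0).round(1),h.max(0).round(1),"far",b.min(0).round(1),b.max(0).round(1))
S=imaging.capture("scene");cv2.imwrite("pics/s5z.png",cv2.resize(S["image"][160:290,270:420],None,fx=5,fy=4.6,interpolation=2))
```

```text
[ 542.2 -182.2  100. ]
[ 496.8 -183.1  100. ]
[ 482.  -183.5  100. ]
-3 0 outer [281.7 212.5] [376.5 250.9] hole [306.8 220.8] [351.3 238.7] far [288.  326.7] [369.6 386.5]
-3 3 outer [281.3 206. ] [376.9 242.7] hole [306.6 213.9] [351.5 231. ] far [287.7 321.7] [369.9 380.9]
0 0 outer [282.6 210.1] [375.4 246.8] hole [307.2 218.1] [350.7 235.2] far [288.7 322.7] [368.8 380.5]
0 3 outer [282.3 203.7] [375.8 238.8] hole [307.  211.3] [350.9 227.7] far [288.4 317.8] [369.1 374.9]
3 0 outer [283.5 207.8] [374.3 243. ] hole [307.5 215.5] [350.2 231.9] far [289.3 318.9] [368.  374.7]
3 3 outer [283.2 201.5] [374.7 235.1] hole [307.4 208.8] [350.4 224.5] far [289. 314.] [368.3 369.1]
```

View pics/w5z.png

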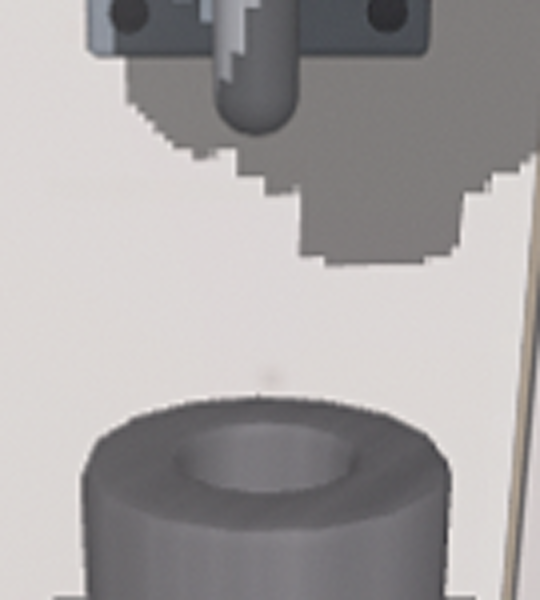

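View pics/s5z.png

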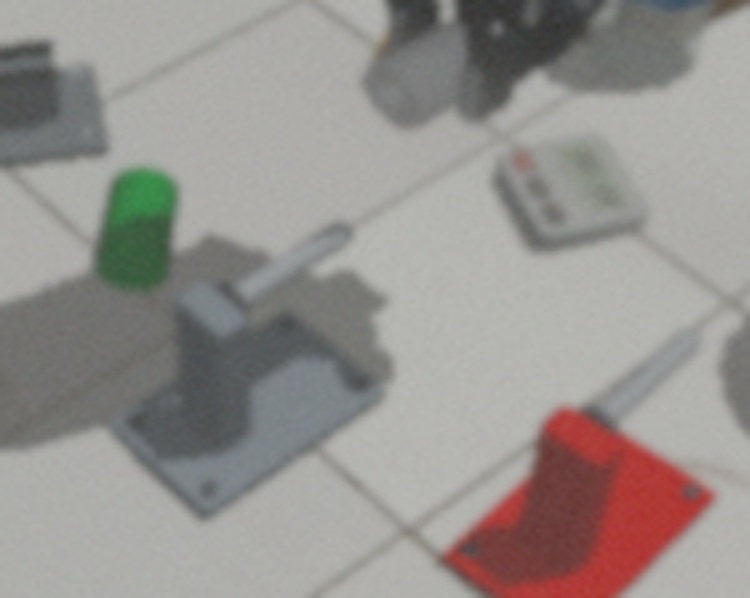

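Run:
```python
from h import *
from scipy.optimize import least_squares
s=sensors.read_state();c=dict(np.load("w5.npz"));R=Ro.from_quat(s["eef_rot"]).as_matrix();th=np.linspace(0,2*np.pi,120)
def bd(E,r):
    o=np.array([proj(c,E+r*(np.cos(t)*R[:,0]+np.sin(t)*R[:,1])) for t in th]);return np.r_[o.min(0),o.max(0)]
obs=np.r_[280.5,199,372.3,232.5,304,205.5,349.5,223]
def E(d):return s["position"]+d[0]*R[:,0]+(d[1]-19)*R[:,1]+(30+d[2])*R[:,2]
r=least_squares(lambda d:np.r_[bd(E(d),18),bd(E(d),8.5)]-obs,[0,0,0]);print(r.x,r.fun.round(1),E(r.x).round(1))
x=c["R"]@np.array([547,-182,100])+c["t"];print("pin depth",x, 12*c["K"][0,0]/x[2])
```

```text
[-0.64020654  1.62777627  4.79401054] [-0.4  0.1  0.7  0.1  0.7  0.9 -1.1 -1. ] [ 567.9 -180.3  171.7]
pin depth [ -1.11677863 -36.12300879 195.27091016] 21.073743841282006
```

Emit:
move_arm([
  [[-0.13,1.5,0],[0,0,0],0],
  [[-0.13,4,0],[0,0,0],0],
  [[-0.13,6,0],[0,0,0],0],
  [[-0.13,7.0,0],[0,0,0],0],
  [[-0.13,7.0,0],[0,0,0],0],
  [[-0.13,7.0,0],[0,0,0],0],
  [[-0.13,7.0,0],[0,0,0],0],
])

```text
time_s: 8.67
position: [603.8, -182.0, 85.9]
eef_rot: [0.496, 0.505, -0.504, -0.495]
contact_force: [-0.1, -0.9, -1.2]
finger_gap: 34.4
```

Run:
```python
from h import *
s=sensors.read_state();print(s["time_s"],s["position"].round(1),s["finger_gap"],s["contact_force"].round(1),s["qpos"].round(3),Ro.from_quat(s["eef_rot"]).as_matrix().round(3))
c=imaging.capture("wrist");np.savez("w6.npz",**{k:c[k] for k in("K","k1","R","t")})
cv2.imwrite("pics/w6z.png",cv2.resize(c["image"][20:250,240:420],None,fx=2.6*1.3,fy=2.6,interpolation=2));cv2.imwrite("pics/w6.png",c["image"])
for zz in(95,100,105):print(proj(c,[547,-182,zz]),proj(c,[516,-182-6,zz]),proj(c,[516,-182+6,zz]))
S=imaging.capture("scene");cv2.imwrite("pics/s6z.png",cv2.resize(S["image"][170:270,290:410],None,fx=6,fy=6,interpolation=2))
```

```text
8.6667 [ 603.8 -182.    85.9] 34.43116801950671 [-0.1 -0.9 -1.2] [ 0.15   0.566  0.06   1.787 -0.046  0.788  1.822] [[-0.018  0.003 -1.   ]
 [ 1.    -0.    -0.018]
 [-0.    -1.    -0.003]]
[330.78279037 151.09422464] [316.4593562   68.01019588] [348.92127413  68.6787992 ]
[330.97270272 153.56431049] [316.10240368  67.39952815] [349.8350666   68.09616991]
[331.17693417 156.22153116] [315.71634991  66.73915511] [350.82325167  67.46629312]
```

View pics/w6.png

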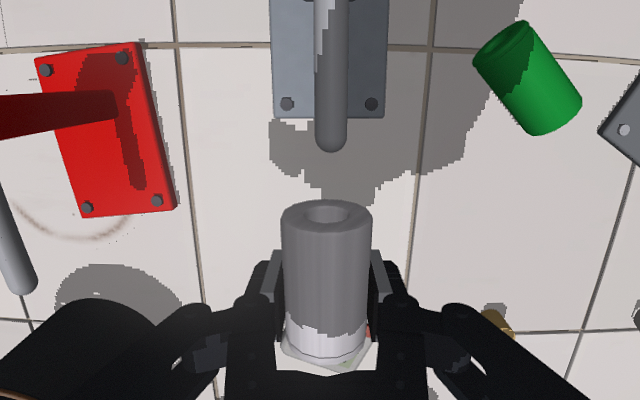

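View pics/s6z.png

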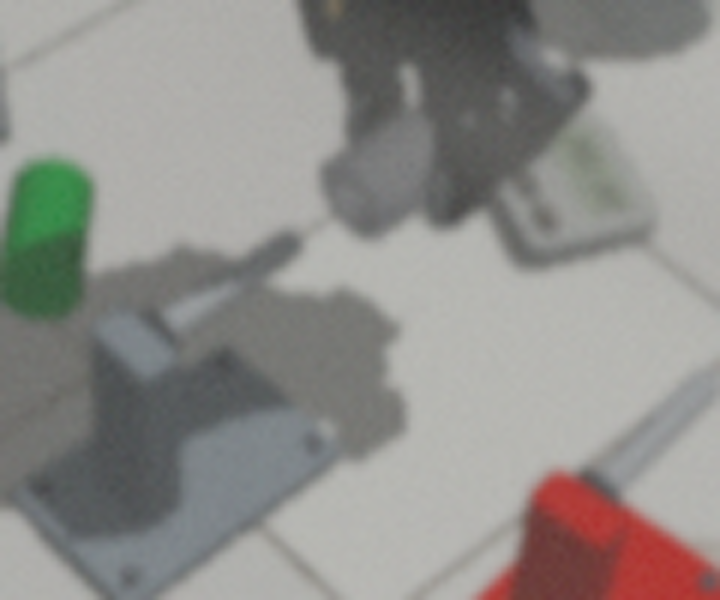

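Emit:
move_arm([
  [[0.15,0.2,0],[0,0,0],0],
  [[0.15,0.2,0.5],[0,0,0],0],
  [[0.15,0.2,1.0],[0,0,0],0],
  [[0.15,0.2,1.5],[0,0,0],0],
  [[0.15,0.2,1.8],[0,0,0],0],
  [[0.15,0.2,1.8],[0,0,0],0],
  [[0.15,0.2,1.8],[0,0,0],0],
])

```text
time_s: 9.35
position: [584.6, -180.9, 82.7]
eef_rot: [0.496, 0.505, -0.504, -0.495]
contact_force: [-0.4, -0.2, -1.2]
finger_gap: 34.5
```

Run:
```python
from h import *
s=sensors.read_state();print(s["time_s"],s["position"].round(1),s["finger_gap"],s["contact_force"].round(1),s["qpos"].round(3),Ro.from_quat(s["eef_rot"]).as_matrix().round(3))
c=imaging.capture("wrist")
cv2.imwrite("pics/w7z.png",cv2.resize(c["image"][100:250,260:395],None,fx=4,fy=4,interpolation=2))
print(proj(c,[547,-182,100]))
S=imaging.capture("scene");cv2.imwrite("pics/s7z.png",cv2.resize(S["image"][180:255,300:390],None,fx=8,fy=8,interpolation=2))
```

```text
9.35 [ 584.6 -180.9   82.7] 34.52295396252573 [-0.4 -0.2 -1.2] [ 0.155  0.546  0.059  1.834 -0.045  0.763  1.825] [[-0.018  0.001 -1.   ]
 [ 1.     0.    -0.018]
 [ 0.    -1.    -0.001]]
[327.21806806 203.67634599]
```

View pics/w7z.png

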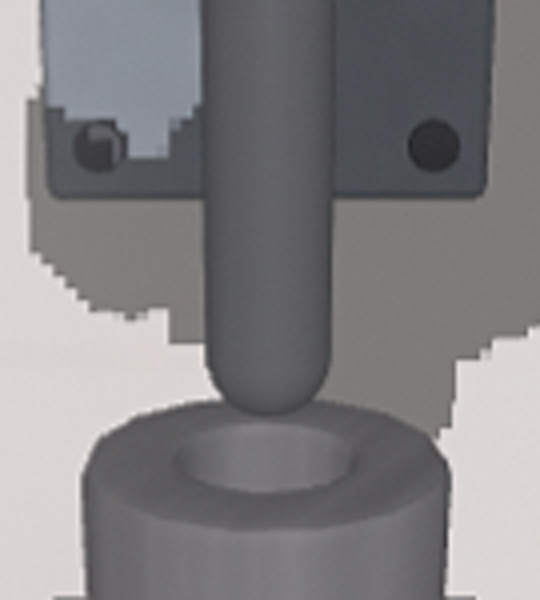

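View pics/s7z.png

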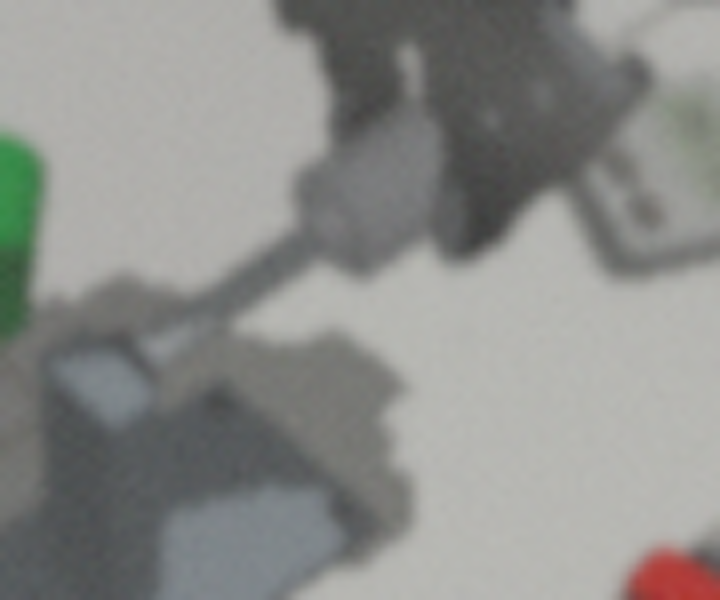

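Emit:
move_arm([
  [[0,0,0.4],[0,0,0],0],
  [[0,0,0.8],[0,0,0],0],
  [[0,0,1.1],[0,0,0],0],
  [[0,0,1.2],[0,0,0],0],
  [[0,0,1.2],[0,0,0],0],
])

```text
time_s: 9.87
position: [572.3, -181.1, 82.5]
eef_rot: [0.496, 0.505, -0.504, -0.496]
contact_force: [-0.4, 0.6, -1.3]
finger_gap: 34.1
```

Run:
```python
from h import *
s=sensors.read_state();print(s["time_s"],s["position"].round(1),s["finger_gap"],s["contact_force"].round(1))
c=imaging.capture("wrist")
cv2.imwrite("pics/w8z.png",cv2.resize(c["image"][100:250,260:395],None,fx=4,fy=4,interpolation=2))
```

```text
9.8667 [ 572.3 -181.1   82.5] 34.13432433192499 [-0.4  0.6 -1.3]
```

View pics/w8z.png

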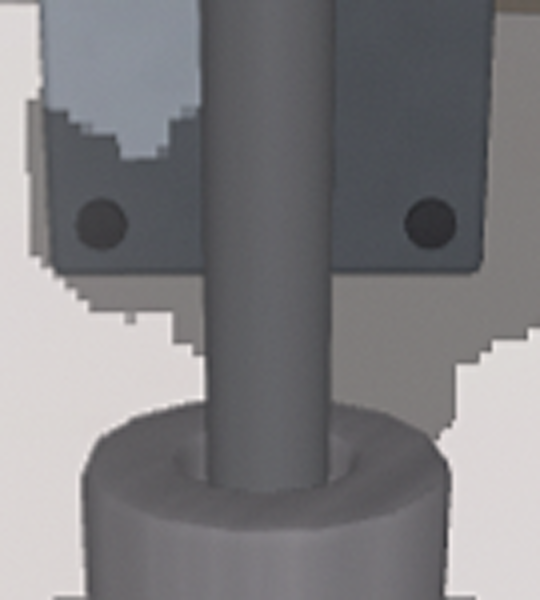

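Emit:
move_arm([
  [[0,0,0.5],[0,0,0],0],
  [[0,0,1.0],[0,0,0],0],
  [[0,0,1.25],[0,0,0],0],
  [[0,0,1.35],[0,0,0],0],
  [[0,0,1.35],[0,0,0],0],
])

```text
time_s: 10.33
position: [558.9, -181.3, 82.5]
eef_rot: [0.496, 0.505, -0.504, -0.496]
contact_force: [-0.9, -0.4, -0.6]
finger_gap: 34.1
```

Emit:
move_arm([
  [[0,0,0.1],[0,0,0],0],
  [[0,0,0.2],[0,0,0],0],
  [[0,0,0.3],[0,0,0],0],
  [[0,0,0.3],[0,0,0],0],
])

```text
time_s: 10.67
position: [556.2, -181.3, 82.5]
eef_rot: [0.495, 0.505, -0.504, -0.495]
contact_force: [-1.2, 0.1, -1.0]
finger_gap: 34.4
```

Emit:
move_arm([
  [[0,0,0.1],[0,0,0],0],
  [[0,0,0.2],[0,0,0],0],
  [[0,0,0.3],[0,0,0],0],
  [[0,0,0.3],[0,0,0],0],
])

```text
time_s: 11.0
position: [554.6, -181.3, 82.9]
eef_rot: [0.496, 0.505, -0.504, -0.495]
contact_force: [3.8, 0.4, -2.7]
finger_gap: 34.4
```

Emit:
move_arm([
  [[0,0,0.1],[0,0,0],0],
  [[0,0,0.2],[0,0,0],0],
  [[0,0,0.2],[0,0,0],0],
  [[0,0,0.2],[0,0,0],0],
  [[0,0,0.2],[0,0,0],0],
])

```text
time_s: 11.42
position: [554.4, -181.3, 83.4]
eef_rot: [0.497, 0.506, -0.503, -0.494]
contact_force: [8.9, -0.6, -4.2]
finger_gap: 34.5
```

Run:
```python
from h import *
s=sensors.read_state();print(s["time_s"],s["position"].round(1),s["finger_gap"],s["contact_force"].round(1),s["qpos"].round(3))
c=imaging.capture("wrist")
cv2.imwrite("pics/w9z.png",cv2.resize(c["image"][:300,230:430],None,fx=2,fy=2,interpolation=2))
```

```text
11.4167 [ 554.4 -181.3   83.4] 34.465895170478085 [ 8.9 -0.6 -4.2] [ 0.166  0.504  0.056  1.907 -0.043  0.724  1.837]
```

View pics/w9z.png

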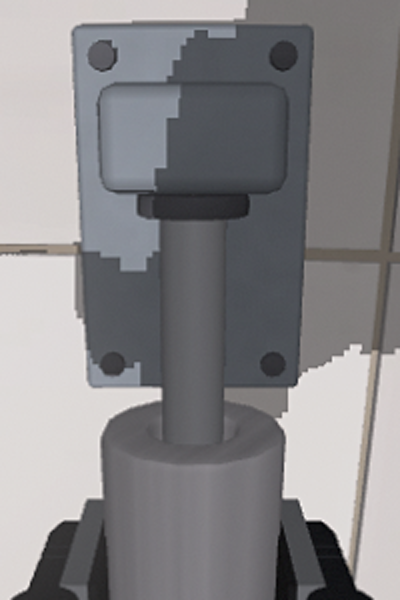

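Emit:
move_arm([
  [[0,0,-0.5],[0,0,0],0],
  [[0,0,-1.5],[0,0,0],0],
  [[0,0,-3],[0,0,0],0],
  [[0,0,-4.5],[0,0,0],0],
  [[0,0,-6],[0,0,0],0],
  [[0,0,-7],[0,0,0],0],
  [[0,0,-7],[0,0,0],0],
  [[0,-3,-7],[0,0,0],0],
  [[0,-6,-7],[0,0,0],0],
  [[2,-10,-6.5],[0,0,0],0],
  [[4,-14,-5.5],[0,0,0],0],
  [[6,-18,-4],[0,0,0],0],
  [[8,-22,-2.5],[0,0,0],0],
  [[10,-25,-1],[0,0,0],0],
  [[10,-25,0],[0,0,0],0],
  [[10,-25,0],[0,0,0],0],
  [[10,-25,0],[0,0,0],0],
])

```text
time_s: 12.88
position: [548.6, -81.5, 333.2]
eef_rot: [0.496, 0.505, -0.504, -0.495]
contact_force: [0.3, -0.4, -0.5]
finger_gap: 34.4
```

Run:
```python
from h import *
s=sensors.read_state();print(s["time_s"],s["position"].round(1),s["finger_gap"],s["contact_force"].round(1),s["qpos"].round(3))
c=imaging.capture("scene");cv2.imwrite("pics/s10.png",c["image"])
X,Y,Z=np.eye(3)
print(relmove(np.c_[-X,-Y,Z],[550,-80,320]))
print(Ro.from_matrix(Ro.from_quat(s["eef_rot"]).as_matrix()).as_matrix().round(2))
```

```text
12.8833 [548.6 -81.5 333.2] 34.392707478052216 [ 0.3 -0.4 -0.5] [-0.007  0.194  0.05   1.719 -0.01   1.227  1.634]
(array([ 0.21,  1.2 , -0.14]), array([ 1.2171, -1.196 ,  1.1965]))
[[-0.02  0.   -1.  ]
 [ 1.    0.   -0.02]
 [ 0.   -1.   -0.  ]]
```

View pics/s10.png

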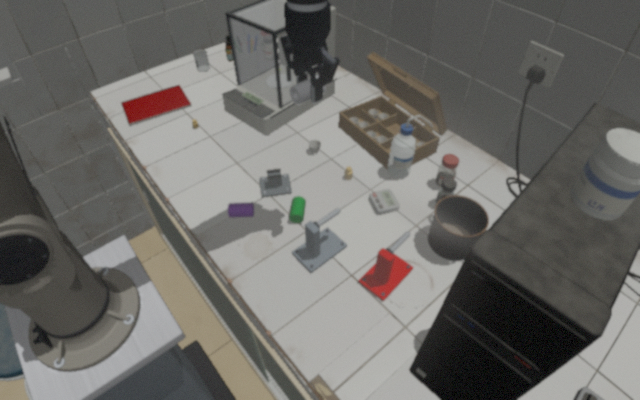

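Emit:
move_arm([
  [[0,0,0],[0.06,-0.06,0.06],0],
  [[0,0,0],[0.12,-0.12,0.12],0],
  [[0,0,0],[0.18,-0.18,0.18],0],
  [[0,0,0],[0.24,-0.24,0.24],0],
  [[0,0,0],[0.3,-0.3,0.3],0],
  [[0,0,0],[0.36,-0.36,0.36],0],
  [[0,0,0],[0.42,-0.42,0.42],0],
  [[0,0,0],[0.48,-0.48,0.48],0],
  [[0,0,0],[0.54,-0.54,0.54],0],
  [[0,0,0],[0.6,-0.6,0.6],0],
  [[0,0,0],[0.6,-0.6,0.6],0],
])

```text
time_s: 13.85
position: [548.9, -79.1, 327.7]
eef_rot: [-0.283, -0.292, 0.869, 0.281]
contact_force: [-0.3, 1.8, -2.0]
finger_gap: 34.1
```

Run:
```python
from h import *
s=sensors.read_state();print(s["time_s"],s["position"].round(1),s["finger_gap"],s["contact_force"].round(1),s["qpos"].round(3))
X,Y,Z=np.eye(3)
print(relmove(np.c_[-X,-Y,Z],[550,-80,320]))
```

```text
13.85 [548.9 -79.1 327.7] 34.144024024811884 [-0.3  1.8 -2. ] [-0.295  0.479 -0.013  1.581  0.584  1.711  1.819]
(array([ 0.12,  0.54, -0.56]), array([ 0.6109, -0.5913,  0.5884]))
```

Run:
```python
from h import *
X,Y,Z=np.eye(3)
R=Ro.from_euler("z",30,degrees=True).as_matrix()@np.c_[-X,-Y,Z]
print(relmove(R,[570,-100,325]))
```

```text
(array([-2.72,  0.9 , -0.84]), array([ 0.4537, -0.757 ,  1.0786]))
```

Emit:
move_arm([
  [[-0.2,0.1,-0.1],[0.04,-0.065,0.09],0],
  [[-0.5,0.2,-0.2],[0.08,-0.13,0.18],0],
  [[-0.8,0.3,-0.3],[0.12,-0.195,0.275],0],
  [[-1.1,0.4,-0.4],[0.16,-0.26,0.37],0],
  [[-1.4,0.5,-0.5],[0.2,-0.325,0.465],0],
  [[-1.8,0.6,-0.6],[0.24,-0.39,0.56],0],
  [[-2.1,0.7,-0.7],[0.28,-0.46,0.66],0],
  [[-2.4,0.8,-0.8],[0.32,-0.53,0.76],0],
  [[-2.7,0.9,-0.8],[0.36,-0.6,0.855],0],
  [[-2.7,0.9,-0.8],[0.4,-0.67,0.95],0],
  [[-2.7,0.9,-0.8],[0.43,-0.72,1.03],0],
  [[-2.7,0.9,-0.8],[0.454,-0.757,1.079],0],
  [[-2.7,0.9,-0.8],[0.454,-0.757,1.079],0],
  [[-2.7,0.9,-0.8],[0.454,-0.757,1.079],0],
])

```text
time_s: 15.02
position: [569.5, -104.1, 329.6]
eef_rot: [-0.006, 0.0, 0.967, -0.254]
contact_force: [-0.1, 0.7, -0.9]
finger_gap: 34.4
```

Run:
```python
from h import *
s=sensors.read_state();print(s["time_s"],s["position"].round(1),s["finger_gap"],s["contact_force"].round(1),s["qpos"].round(3),Ro.from_quat(s["eef_rot"]).as_matrix().round(3))
X,Y,Z=np.eye(3)
R=Ro.from_euler("z",30,degrees=True).as_matrix()@np.c_[-X,-Y,Z]
print(relmove(R,[570,-100,325]))
for n in("scene","wrist"):
    c=imaging.capture(n);cv2.imwrite(f"pics/{n}11.png",c["image"])
```

```text
15.0167 [ 569.5 -104.1  329.6] 34.4348716024065 [-0.1  0.7 -0.9] [-0.51   0.496 -0.054  2.241  1.541  1.614  1.964] [[-0.871  0.491 -0.011]
 [-0.491 -0.871 -0.003]
 [-0.011  0.003  1.   ]]
(array([-0.24, -0.33, -0.46]), array([-0.0029, -0.0109,  0.0107]))
```

View pics/scene11.png

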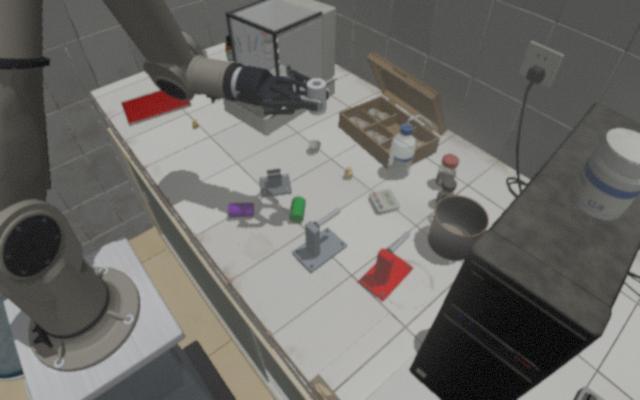

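View pics/wrist11.png

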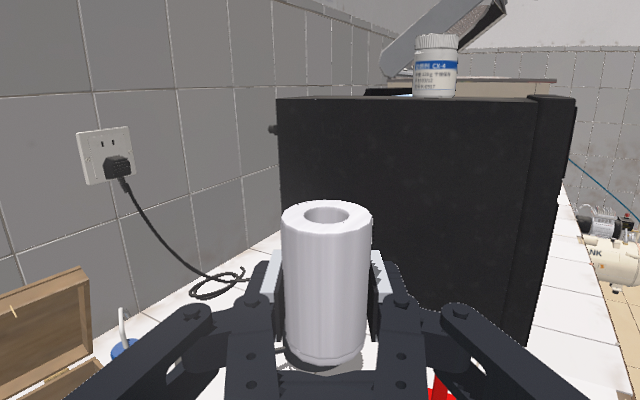

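Emit:
move_arm([
  [[0,0,0],[0,0,0],0],
  [[0,0,0],[0,0,0],0],
  [[0,0,0],[0,0,0],0],
  [[0,0,0],[0,0,0],0],
  [[0,0,0],[0,0,0],0],
  [[0,0,0],[0,0,0],0],
  [[0,0,0],[0,0,0],0],
  [[0,0,0],[0,0,0],0],
])

```text
time_s: 15.78
position: [570.0, -102.5, 330.2]
eef_rot: [-0.006, 0.001, 0.967, -0.256]
contact_force: [-0.3, 0.5, -1.8]
finger_gap: 34.3
```

Run:
```python
from h import *
s=sensors.read_state();print(s["time_s"],s["position"].round(1),s["finger_gap"],s["joint_vel"].round(3),Ro.from_quat(s["eef_rot"]).as_matrix()[:,2].round(3))
c=imaging.capture("top")
for t in("weight_brass","timer","crucible"):print(t,[(round(r["conf"],2),np.round(r["centre"],1).tolist()) for r in models.silhouettes(t,"top")])
if abs(s["joint_vel"]).max()<.02: print(workorder.sign_off())
```

```text
15.7833 [ 570.  -102.5  330.2] 34.34355142673054 [ 0.     0.001 -0.002 -0.001 -0.     0.001 -0.001] [-0.011 -0.002  1.   ]
weight_brass [(0.44, [298.7, 140.6])]
timer [(0.72, [353.3, 138.4]), (0.21, [307.7, 169.6])]
crucible [(0.74, [234.4, 134.1]), (0.4, [254.9, 233.7])]
the job is handed in; nothing more can be done
None
```

I picked the spacer out of the cradle, slipped its deep hole over the grey gauge's pin to the bottom, drew it off and turned the hole straight up. I handed it in at about 16 s, well inside the 43 s limit; sign-off gave no verdict.

- **Which end:** the wrist camera showed no floor in the hole at the robot-side (-x, +y) end, so I took that as the deep one. The pin then went in freely far past 4 mm.
- **Gauge contact:** the tool stopped within about 1–2 mm of where the hole's bottom should meet the pin tip, and the force rose to about 9 N.
- **End state:**
  - The tool axis along the spacer is within about 1° of vertical.
  - The spacer is about 33 cm above the bench, and the last pictures show it touching nothing but the fingers.
  - Joint speeds are near 0, and the gripper holds it at 34.3 mm opening with a 60 N grip setting.
- **Bystanders:** in the top view the weight's centre was within about 1 px of its first position. The timer and crucible read 3–5 px away (roughly 6–10 mm), which I take to be network scatter. The arm passed near none of them.

**Disagreements:**
- The top and wrist cameras placed the spacer about 3 mm apart, and the top and scene views put the pin tip 5–12 mm below its stated height. I used the stated height, which the wrist view supported.
- The spacer sat about 2 mm lower and 5 mm farther along in the grip than planned, and I allowed for that.

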